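# Hook the missing arm into the drying rack and lock it

### The arm

A 7-joint arm with a two-finger parallel gripper is mounted at the origin on the work surface; the furniture and walls round the work are solid. World frame = base frame: x ahead of the robot, y to its left, z up, the work surface at z = 0. Lengths are in m, angles in rad, forces in N, time in s.
With the tool pointing down it reaches from about 0.35 to 0.9 m from the base axis. Payload 8.1 kg.
Tool frame: the origin (TCP) lies between the finger pads; the fingertips stand 25 mm ahead of it and the grasp point (between the pads) lies 6 mm ahead of it; z points along the fingers, y is the line along which they close (so a half turn about z gives the same grasp; the last joint's range is limited). The gripper opens to 92 mm and grips with 3 to 60 N. Pads are 19 mm wide; open, the fingers measure 130 mm over their backs; the gripper's body (75 mm by 190 mm) begins 47 mm behind the grasp point.
Start: joints at [-0.103, 0.434, 0.025, 1.573, -0.012, 1.134, -0.075], TCP at [0.625, -0, 0.215] pointing down, gripper open.
Joint ranges: [-2.62, 2.62], [-0.44, 2.09], [-1.27, 1.32], [0.08, 2.57], [-1.32, 4.46], [0.12, 2], [-2.74, 2.74]. Speed limits (rad/s): [2.22, 2.22, 3.01, 3.01, 3.14, 3.14, 3.14].

### API

Orientations are given as a unit quaternion [x, y, z, w].
In Python, from station import goto, servo_line, move_joints, open_jaws, clamp, dwell, inverse_kinematics, snapshot, PlanningError, hand_in, read_t, read_joint_pos, read_joint_vel, read_effort, read_ee_pos, read_orientation, read_wrist_force, read_moment, read_finger_gap, read_grip_force gives the robot as it stands. Calls block until the motion is done:
- goto(position, orientation): joint-space move of the TCP to a pose.
- servo_line(position, orientation=None, vel=0.15, force_limit=None): straight line of the TCP; orientation=None keeps the orientation; vel is the mean speed in m/s. With force_limit (N) it stops when the force on the tool has changed by that much, and returns True; else False.
- move_joints(angles): joint-space move.
- open_jaws() and clamp(grip_force=None): open the fingers fully, or close them until they stop; grip_force is the grip in N (None keeps the last).
- dwell(seconds).
- inverse_kinematics(position, orientation): joint angles nearest the present ones, or None.
- snapshot(name): name is "scene" or "side" or "wrist"; returns a dict with "pixels" (420x560x3 uint8, red, green, blue), "fx", "fy", "cx", "cy" (pixels), "eye" and "orientation" of the camera in the world. Camera axes: x right, y down, z forward; pixel columns grow to the right and rows downward; lengths in m; the calibration is good to about 2 mm. A picture is of the moment at which its call begins. There is no depth.
A pose or a line that the arm cannot do raises PlanningError and nothing moves.
- hand_in(): hands the job in; it is judged then, once.
Readings, each from a call of its own:
- read_t(): time.
- read_joint_pos(): joint angles.
- read_joint_vel(): joint speeds.
- read_effort(): joint torques, N m.
- read_ee_pos(): TCP position.
- read_orientation(): TCP orientation.
- read_wrist_force(): force on the tool from outside, world axes, zero at the start.
- read_moment(): the same for the moment, N m.
- read_finger_gap(): finger opening in m.
- read_grip_force(): force on a finger pad.
Only numpy, scipy, OpenCV 4.12 (cv2) and the standard library are available. Lean on these libraries where they do the work, as an engineer would, in place of code of your own. Each camera call takes 0.05 s, during which the arm holds its last target. There are 200 camera calls.

### The job

One upright of the drying rack has no arm yet. Take the loose yellow arm from the bench, press its two hook tabs into the top two slots of the bare blue upright, and push it down until it is fully home and level with the arm already fitted on the other upright. Then push that upright's lock gate shut above the arm until its spring catch clicks behind it, and let go, leaving the other things on the bench where they are.

Things in the scene. Friction and masses are not known exactly. Their poses are not given: they have to be found in the camera images.
- bar_grip (a point): Where to grasp the loose yellow rack arm, which stands level on the bench: a bar 26 mm wide (y), 26 mm high, 136 mm long (x). The point is mid-width and mid-height, 13 mm above its underside, 85 mm from the rear face of the end plate (at +x). A lip at the free -x end is 40 mm high. x points from the bar to the plate and hooks, y across, z up. Mass about 0.28 kg
- plate_mate (a point): Same arm and axes: on the rear (+x) face of its end plate, mid-width, at the height of the arm's underside. The plate is 36 mm wide, 90 mm high (from the underside up), 5 mm thick
- top_hook (a point): Same arm and axes: nose of its upper hook tab, 11.5 mm behind the plate's rear face, 66 mm above the underside. Each tab is 6 mm wide, 20 mm high, round-nosed, this point half-way up; its 5 mm wide neck fills the upper 10 mm, the hook hangs 10 mm below the neck, with a 5.5 mm gap between hook and plate. The second, equal tab is 40 mm lower
- seat (a point): On the front face of the bare blue upright, on its centre line, 80 mm above the bench: plate_mate lies here when the arm is fully home. The rack is fixed to the bench. x points into the upright (the way to press the arm in), y to the left seen from the front, z up. The hooks enter while the arm is 10 to 18 mm above home; then it goes straight down onto the slots' lower edges
- top_slot (a point): Middle of the top slot's lower edge, on the bare upright's front face, 66 mm above seat, same axes. Four slots, each 10 mm wide and 28 mm high, lie one above another at 40 mm pitch; the arm uses the top two. The front plate is 4 mm thick, hollow behind, and ends 18 mm above the top slot
- fitted_seat (a point): The point like seat on the other upright, 150 mm to the left or right of the bare one, where an equal arm already hangs. That upright, its arm and its shut gate do not move and show how the job looks when done. The rack's highest parts are 235 mm above the bench
- gate_thumb (a point): Centre of the red thumb piece on the bare upright's lock gate: 12 mm (x) by 14 mm (y), 24 mm high, standing on the gate plate 12 mm below this point; axes as seat. Open, it stands to the left (+y) of the upright; push its left side towards -y to shut the gate. Shut, it is centred on the upright, with a catch housing 9 mm beyond it, 12 mm higher than this point
- gate (a joint): Lock gate position, m: 0 fully open, grows towards -y, 0.046 at its end stop. Friction about 2.5 N, up to about 10 N where it lifts the catch in the last 20 mm; from 0.045 on the catch has dropped behind it and holds it. Its 22 mm wide blade ends 3 mm above the plate of a seated arm; an arm standing higher blocks it
- catch (a joint): Spring catch lift, m: 0 when down, about 0.005 while the gate passes under it, 0 again when it has clicked
- wood_block: Bystander: brown wood block 50x110x38 mm
- green_stem: Bystander: tapered pale green stem 25x201x34 mm
- cream_plug_a: Bystander: cream plug, 61 mm across, 35 mm high
- cream_plug_b: Bystander: cream plug, 61 mm across, 28 mm high
- discs: Bystander: stack of brown abrasive discs, 126 mm across, 14 mm high
- tape: Bystander: roll of masking tape, 96 mm across, 25 mm high
- tray: Bystander: small yellow parts tray 102x70x39 mm
Not all that is in view belongs to the job. Of the things shaped like the part that bears bar_grip, the yellow one is meant.

How it is judged:
On the way, in this order (a step that is already met when the one before it is completed fails the run):
1. the arm's hooks are through the top two slots and the arm is down on them (x of plate_mate in the frame of seat between -0.004 and 0.003 m and y of plate_mate in the frame of seat between -0.005 and 0.005 m and z of plate_mate in the frame of seat between -0.004 and 0.003 m and angle between plate_mate's own z axis and vertical below 0.08 rad), for 0.2 s.
2. the gate is shut and its catch has dropped behind it (value of joint gate above 0.0435 m and value of joint catch below 0.001 m), for 0.2 s.
At the end, for the whole second after the job is handed in: The loose arm hangs in the top two slots of the bare upright: plate_mate within 4 mm in x, 5 mm in y and 3 mm above or 4 mm below seat, upright within 0.08 rad and square to the upright within 0.1 rad; the gate stands past 0.0435 m with its catch down again (under 1 mm) (all of step 1 and all of step 2 and angle between the x axis of plate_mate and the x axis of seat, either way round below 0.1 rad); the robot touches nothing.
It fails at once if a bystander is moved by more than 40 mm (distance of any of wood_block, green_stem, cream_plug_a, cream_plug_b, discs, tape, tray from where it was at the start of the episode above 0.04 m).
It also fails if it takes over 54 s, if anything falls off the work surface, if the arm or the gripper's body presses on something with over 40 N, if the wrist force passes 120 N, or if a joint passes its speed limit or range.

## Working session

There is one attempt and no reset: what is moved stays moved. The work goes in short steps, each a Python script; the robot and the scene stay as the last script left them, time stands still between calls to the robot, and variables do not carry over. Pictures are saved under pics/ and viewed, at most 10 in all, crops included, and the job is handed in when it is done.

```bash
ls; mkdir -p pics; cat > h.py <<'E'
import numpy as np, cv2, json
from scipy.spatial.transform import Rotation as R
from station import *
def snap(n,f):
    s=snapshot(n); cv2.imwrite(f'pics/{f}.png',s['pixels'][:,:,::-1])
    m={k:np.array(v).tolist() for k,v in s.items() if k!='pixels'}; json.dump(m,open(f'pics/{f}.json','w')); return s
def ray(f,u,v):
    m=json.load(open(f'pics/{f}.json')); d=R.from_quat(m['orientation']).apply([(u-m['cx'])/m['fx'],(v-m['cy'])/m['fy'],1]); return np.array(m['eye']),d/np.linalg.norm(d)
def atz(f,u,v,z):
    e,d=ray(f,u,v); return e+d*(z-e[2])/d[2]
def tri(*o):
    A=0;b=0
    for f,u,v in o:
        e,d=ray(f,u,v);P=np.eye(3)-np.outer(d,d);A=A+P;b=b+P@e
    x=np.linalg.solve(A,b); return x,[float(np.linalg.norm((np.eye(3)-np.outer(d,d))@(x-e))) for e,d in [ray(*q) for q in o]]
def proj(f,p):
    m=json.load(open(f'pics/{f}.json')); c=R.from_quat(m['orientation']).inv().apply(np.array(p)-m['eye']); return c[0]/c[2]*m['fx']+m['cx'],c[1]/c[2]*m['fy']+m['cy']
E
python3 - <<'E'
from h import *
for n in ['scene','side','wrist']:
    s=snap(n,n+'0'); print(n,s['eye'],s['orientation'],s['fx'],s['cx'],s['cy'])
a=cv2.imread('pics/scene0.png');b=cv2.imread('pics/side0.png')
print(read_t(),read_orientation())
E
```

```text
pics
scene [-0.12078773 -0.89885409  1.02028207] [ 0.85022407 -0.2902283   0.13221537 -0.41881459] 413.37134395988386 285.7887825271271 204.20930696042655
side [0.85991601 0.88606877 1.2694596 ] [ 0.17367104  0.92396555 -0.33563476 -0.0589521 ] 441.1421901415507 280.21927663698153 209.18174570197792
wrist [0.62656064 0.08281703 0.38308694] [ 9.88106167e-01  2.14564106e-04 -8.13798702e-04  1.53770918e-01] 307.8009019270816 280.32428486403 203.86224198808077
0.15 [ 7.07131241e-01  7.07082057e-01 -4.74126899e-04 -3.85112046e-04]
```

View pics/scene0.png

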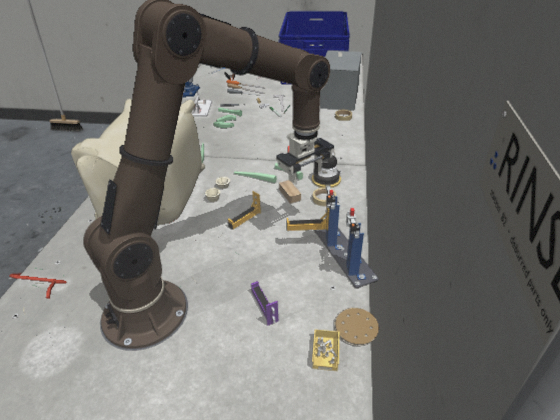

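View pics/side0.png

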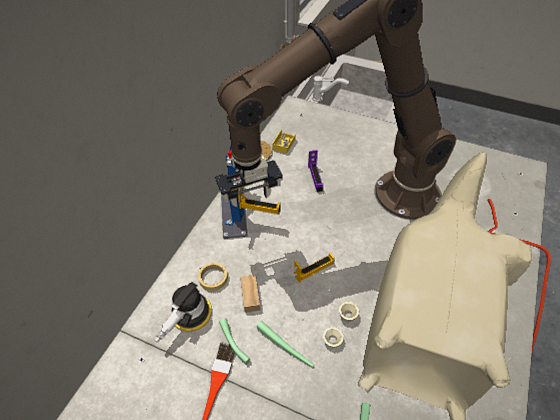

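Candidates for the loose arm: a yellow arm at scene (245,213) / side (315,267), a purple one at scene (264,302), and the fitted yellow arm at scene (305,225). By the description I choose the first. The bare upright is the one at scene (354,250). I'll check this in close crops.

```bash
python3 - <<'E'
from h import *
a=cv2.imread('pics/scene0.png');b=cv2.imread('pics/side0.png')
def crop(i,x,y,w,h,s): return cv2.resize(i[y:y+h,x:x+w],None,fx=s,fy=s,interpolation=cv2.INTER_CUBIC)
cv2.imwrite('pics/c1.png',crop(a,220,180,160,110,5))
l=crop(b,285,240,66,50,6);r=crop(b,210,145,66,100,6)
c=np.zeros((600,796,3),np.uint8);c[:300,:396]=l;c[:,400:]=r;cv2.imwrite('pics/c2.png',c)
E
```

```text
(no output)
```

View pics/c1.png

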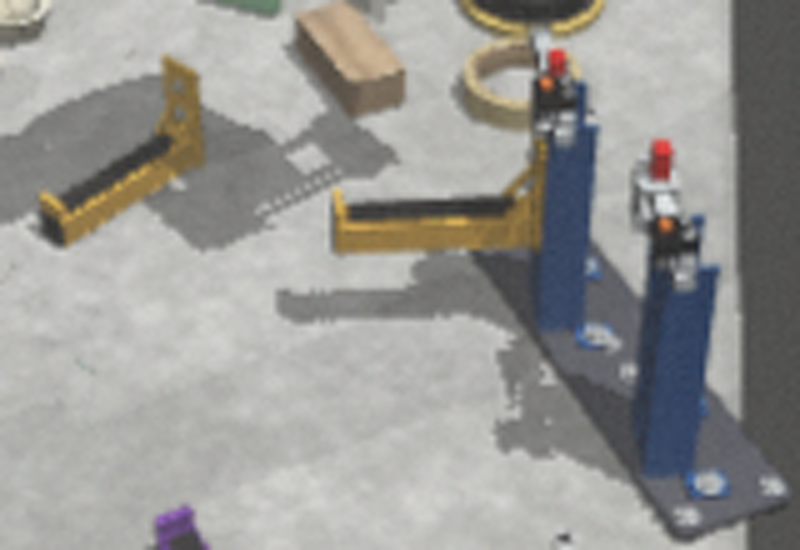

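View pics/c2.png

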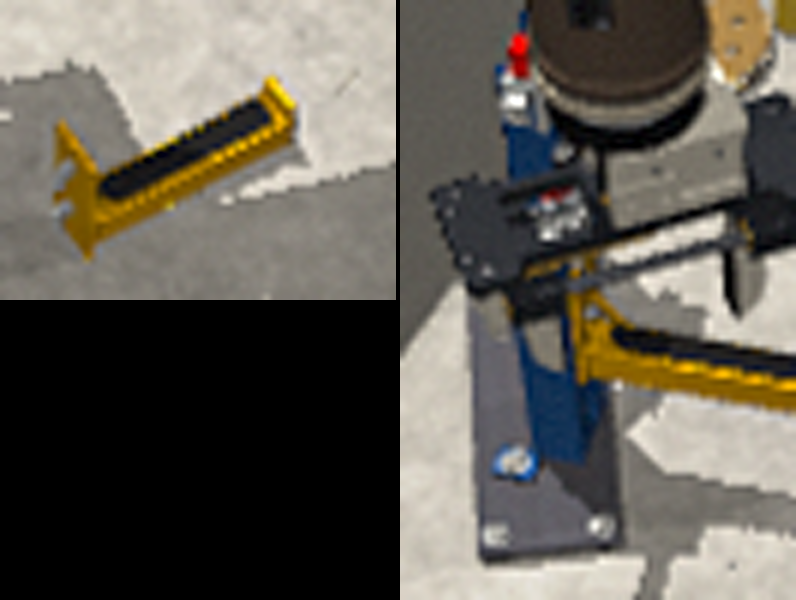

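The crops confirm the choice. The loose arm has its lip at scene (231,226) and its plate at (258,203). The bare upright is the near one, at scene (354,250), with its red thumb at (352,209). Its gate is open, so the thumb is offset to +y.

```bash
python3 - <<'E'
from h import *
S=lambda x,y:('scene0',220+x/5,180+y/5); L=lambda x,y:('side0',285+x/6,240+y/6); Q=lambda x,y:('side0',210+(x-400)/6,145+y/6)
print('lip bot +... scene',atz(*S(65,245),0),'near plate bottom',atz(*S(203,170),0))
print('side lip',atz(*L(292,142),0),'plate',atz(*L(90,260),0))
print('bare upright front-bottom corner',atz(*S(640,475),0.004), 'right',atz(*S(692,475),.004))
print('fitted',atz(*S(535,328),0.004),atz(*S(583,330),.004))
print('thumb bare top',tri(S(661,146),Q(520,40)))
print('fitted plate bottom S', atz(*S(540,250),.08),'lip',atz(*S(337,254),.08))
for n in [1,2]: pass
p0=np.array([.55,.05,.20])
E
```

```text
lip bot +... scene [0.41047369 0.15943783 0.        ] near plate bottom [0.5418383 0.1683624 0.       ]
side lip [0.40505934 0.18554427 0.        ] plate [0.54095329 0.21420895 0.        ]
bare upright front-bottom corner [ 0.58493939 -0.27433802  0.004     ] right [ 0.6115728 -0.2952504  0.004    ]
fitted [ 0.62348975 -0.12820906  0.004     ] [ 0.64868257 -0.15068715  0.004     ]
thumb bare top (array([ 0.6230856 , -0.22868247,  0.2316735 ]), [0.00016239471547283737, 0.00016239471547308123])
fitted plate bottom S [ 0.62173916 -0.13040642  0.08      ] lip [ 0.5103756  -0.04750045  0.08      ]
```

```bash
cat >> h.py <<'E'
def Q(yaw):  # tool for arm yaw: tool x=-armX, y=armY, z down
    c,s=np.cos(yaw),np.sin(yaw); return R.from_matrix(np.array([[-c,-s,0],[-s,c,0],[0,0,-1]]).T.T).as_quat()
E
python3 - <<'E'
from h import *
print(R.from_quat(Q(.3)).as_matrix())
for p,y in [((.48,.185,.2),.14),((.5,-.2,.25),-.4),((.5,-.2,.25),-.6),((.5,-.2,.25),-.26)]: print(inverse_kinematics(np.array(p),Q(y)))
goto(np.array([.47,.185,.17]),Q(.14)); print(read_t())
for n in ['scene','side','wrist']: snap(n,n+'1')
a=cv2.imread('pics/side1.png')
cv2.imwrite('pics/c3.png',cv2.resize(a[140:245,190:300],None,fx=5.7,fy=5.7,interpolation=cv2.INTER_CUBIC))
E
```

```text
[[-0.95533649 -0.29552021  0.        ]
 [-0.29552021  0.95533649  0.        ]
 [-0.          0.         -1.        ]]
[-0.14171723  0.30581592 -0.41679545  1.8326216   0.14244736  1.03241304
  1.09618342]
[ 0.40204093  0.27483573 -0.15374894  1.72245633  0.04559505  1.14777382
  1.40604459]
[ 0.36959374  0.27206748 -0.11231964  1.72514471  0.03306034  1.14621742
  1.21854614]
[ 0.42525459  0.27704837 -0.1834695   1.72053478  0.05472239  1.14899035
  1.53700784]
1.2083
```

View pics/wrist1.png

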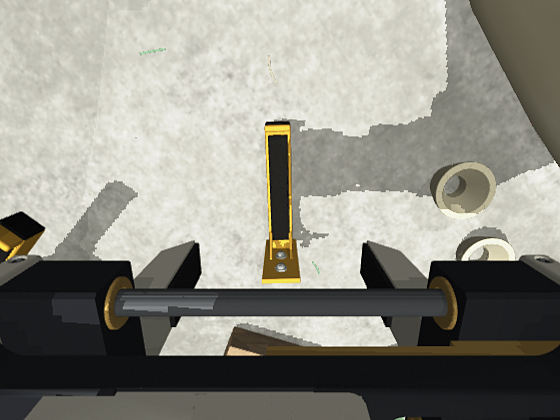

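View pics/c3.png

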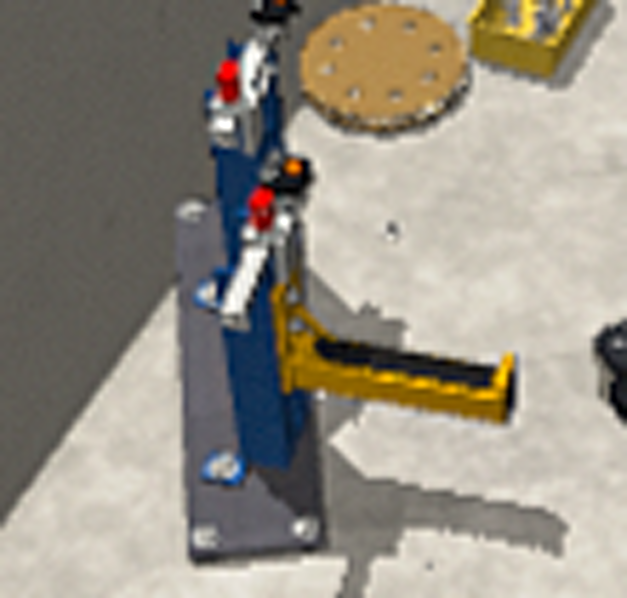

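```bash
python3 - <<'E'
from h import *
W='wrist1'
pl,pr=atz(W,262,282.5,.09),atz(W,300,282.5,.09); ll,lr=atz(W,265,122,.04),atz(W,291,122,.04)
print(pl,pr,np.linalg.norm(pl-pr),ll,lr,np.linalg.norm(ll-lr))
a=(pl+pr)/2;b=(ll+lr)/2;d=a-b; print('len',np.hypot(*d[:2]),'yaw',np.arctan2(d[1],d[0]), a,b)
C=lambda x,y:('side1',190+x/5.7,140+y/5.7)
S=lambda x,y:('scene0',220+x/5,180+y/5)
p1,p2=atz(*C(290,392),.08),atz(*C(503,421),.08); d=p2-p1; print('fitted arm left edge',p1,p2,np.arctan2(-d[1],-d[0]),np.hypot(*d[:2]))
for z in (.0,.008):
  q=[atz(*C(*k),z) for k in [(190,562),(325,550),(178,205)]]; print('base',q); d=q[1]-q[0]; print(np.arctan2(-d[1],-d[0]))
  q=[atz(*S(*k),z) for k in [(680,540),(787,502),(470,252)]]; print('base scene',q)
print('bare thumb',tri(S(661,160),C(228,80)),'fitted thumb',tri(S(557,63),C(262,208)))
E
```

```text
[0.54767344 0.17744441 0.09      ] [0.54289485 0.21228792 0.09      ] 0.03516966340283802 [0.40738001 0.16076578 0.04      ] [0.40405445 0.184993   0.04      ] 0.02445439924099393
len 0.14128815230143862 yaw 0.15625159445074124 [0.54528414 0.19486617 0.09      ] [0.40571723 0.17287939 0.04      ]
fitted arm left edge [ 0.63862293 -0.09559053  0.08      ] [ 0.52456254 -0.02585275  0.08      ] -0.5487677476899954 0.13369042650024068
base [array([ 0.72429142, -0.05268717,  0.        ]), array([ 0.64294439, -0.03067882,  0.        ]), array([ 0.64439874, -0.35383001,  0.        ])]
-0.26422339592228056
base scene [array([ 0.56921334, -0.32737549,  0.        ]), array([ 0.6459593 , -0.34721491,  0.        ]), array([ 0.6428083, -0.0345431,  0.       ])]
base [array([ 0.72514611, -0.04677123,  0.008     ]), array([ 0.64431173, -0.02490158,  0.008     ]), array([ 0.64575691, -0.3460163 ,  0.008     ])]
-0.2642233959222824
base scene [array([ 0.56380306, -0.33185644,  0.008     ]), array([ 0.63994726, -0.3515403 ,  0.008     ]), array([ 0.63682097, -0.04132013,  0.008     ])]
bare thumb (array([ 0.62400483, -0.2290938 ,  0.22053358]), [0.00010138071081280304, 0.00010138071081287301]) fitted thumb (array([ 0.63851319, -0.11697197,  0.22274948]), [0.0011747896480441638, 0.0011747896480442802])
```

```bash
python3 - <<'E'
from h import *
goto(np.array([.55,-.215,.31]),Q(-.3)); print(read_t())
snap('wrist','wrist2')
a=cv2.imread('pics/wrist2.png')
for n,p in dict(bare=(.6,-.28,.146),fit=(.63,-.115,.08)).items(): print(n,proj('wrist2',p))
cv2.imwrite('pics/c4.png',cv2.resize(a[90:380,130:510],(798,609),interpolation=cv2.INTER_CUBIC)[:600])
E
```

```text
2.95
bare (np.float64(237.44428880522958), np.float64(238.13702266224772))
fit (np.float64(365.55287722070506), np.float64(205.026865125972))
```

View pics/c4.png

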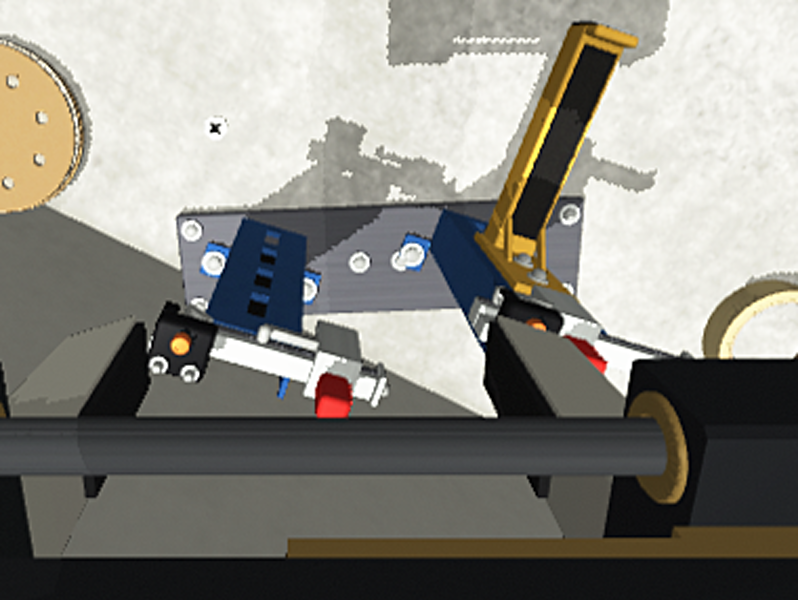

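The picture shows that both uprights are turned about 0.3 rad relative to the base. The bare upright's slots are at crop (258,303), (264,280), (267,258) and (273,240), and its thumb is at (333,397). I'll enlarge this for accuracy.

```bash
python3 - <<'E'
from h import *
a=cv2.imread('pics/wrist2.png')
c=cv2.resize(a[188:288,195:320],(800,640),interpolation=cv2.INTER_CUBIC)[:600]
c=np.clip(c.astype(float)*1.6,0,255).astype(np.uint8)
cv2.imwrite('pics/c5.png',c)
E
```

```text
(no output)
```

View pics/c5.png

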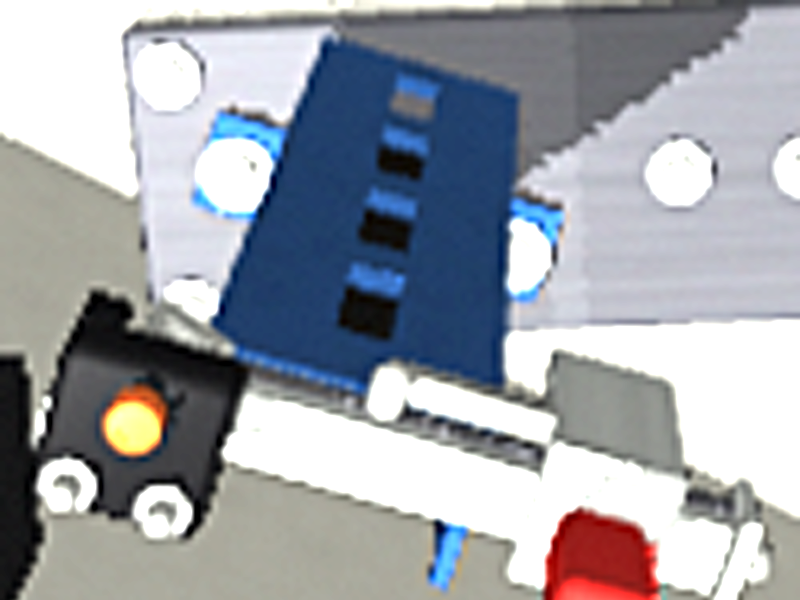

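```bash
python3 - <<'E'
from h import *
P=lambda x,y:('wrist2',195+x/6.4-.4,188+y/6.4-.4)
for (x,y),z in [((379,268),.146),((395,193),.106),((408,132),.066),((418,78),.026),((365,333),.174)]: print(z,atz(*P(x,y),z))
for a,b,z in [((215,328),(502,385),.192),((215,328),(502,385),.164),((327,38),(517,95),.006),((352,262),(409,277),.146),((338,325),(392,340),.174)]:
    p,q=atz(*P(*a),z),atz(*P(*b),z); d=q-p; print(z,p,q,np.hypot(*d[:2]),'yaw',np.arctan2(-d[0],d[1]),'mid',(p+q)/2)
# base thumb & housing: triangulate thumb in wrist + others
W=P(600,545)
print('thumb top back', atz(*P(603,515),.2325))
# fitted arm
F=lambda x,y:('wrist2',130+x/2.1-.2,90+y/2.1-.2)
p=atz(*F(572,22),.12);q=atz(*F(636,42),.12);print('fit lip',p,q,np.hypot(*(p-q)[:2]),np.arctan2(-(q-p)[0],(q-p)[1]))
E
```

```text
0.146 [ 0.59522655 -0.25810583  0.146     ]
0.106 [ 0.59541137 -0.25817884  0.106     ]
0.066 [ 0.59576849 -0.25835318  0.066     ]
0.026 [ 0.59538083 -0.2585106   0.026     ]
0.174 [ 0.59545595 -0.25828408  0.174     ]
0.192 [ 0.58044207 -0.2766303   0.192     ] [ 0.60324397 -0.23612298  0.192     ] 0.046484080447726936 yaw -0.5126994094786446 mid [ 0.59184302 -0.25637664  0.192     ]
0.164 [ 0.5909298  -0.28520064  0.164     ] [ 0.61595788 -0.24073853  0.164     ] 0.051022383652150546 yaw -0.5126994094786441 mid [ 0.60344384 -0.26296959  0.164     ]
0.006 [ 0.58424841 -0.28001797  0.006     ] [ 0.61232197 -0.23917822  0.006     ] 0.04955814214911113 yaw -0.6022245916152796 mid [ 0.59828519 -0.2595981   0.006     ]
0.146 [ 0.59267194 -0.2624272   0.146     ] [ 0.5985072  -0.25343777  0.146     ] 0.010717269866031272 yaw -0.5757596456922377 mid [ 0.59558957 -0.25793248  0.146     ]
0.174 [ 0.59273313 -0.26216019  0.174     ] [ 0.59801139 -0.25433931  0.174     ] 0.009435364047308131 yaw -0.5936761581525594 mid [ 0.59537226 -0.25824975  0.174     ]
thumb top back [ 0.60817245 -0.22188964  0.2325    ]
fit lip [ 0.5067946  -0.05785388  0.12      ] [ 0.52672665 -0.02712014  0.12      ] 0.03663126726016971 -0.5753479524435947
```

The slots are consistent: seat ≈ (0.5955, −0.2582), yaw ≈ −0.575. Next I grasp the arm and bring it in front of the slots.

```bash
cat >> h.py <<'E'
SEAT=np.array([.5955,-.2582,.08]); YAW=-.575
RX=np.array([np.cos(YAW),np.sin(YAW),0]); RY=np.array([-np.sin(YAW),np.cos(YAW),0]); RZ=np.array([0,0,1.])
def rk(x,y,z): return SEAT+RX*x+RY*y+RZ*z
def arm(x,y,z): return rk(x-.085,y,z+.028)   # TCP for plate_mate at x,y,z of seat
def loc(): 
    d=np.array(read_ee_pos())-arm(0,0,0); return np.round([d@RX,d@RY,d[2]],4)
E
python3 - <<'E'
from h import *
g=np.array([.4613,.1822,0]);q=Q(.15)
goto(g+[0,0,.11],q); servo_line(g+[0,0,.028],vel=.1,force_limit=8); print(read_ee_pos())
clamp(50); print('gap',read_finger_gap(),read_grip_force())
f0=np.array(read_wrist_force()); servo_line(g+[0,0,.2],vel=.2); dwell(.2)
print('gap',read_finger_gap(),np.array(read_wrist_force())-f0,read_moment())
goto(arm(-.05,0,.10),Q(YAW)); servo_line(arm(-.045,0,.014),vel=.12); dwell(.3)
print(read_t(),loc(),read_finger_gap())
for n in ['scene','side','wrist']: snap(n,n+'3')
a=cv2.imread('pics/scene3.png');b=cv2.imread('pics/side3.png');w=cv2.imread('pics/wrist3.png')
print([proj('scene3',rk(-.045,0,.06)),proj('side3',rk(-.045,0,.06))])
c=np.zeros((600,800,3),np.uint8)
for i,(im,p) in enumerate([(a,proj('scene3',rk(-.06,0,.05))),(b,proj('side3',rk(-.06,0,.05)))]):
    x,y=int(p[0])-40,int(p[1])-30; print(x,y); c[:300,i*400:i*400+400]=cv2.resize(im[y:y+60,x:x+80],(400,300),interpolation=cv2.INTER_CUBIC)
c[300:,:400]=cv2.resize(w,(400,300)); c[300:,400:]=cv2.resize(w[180:330,180:380],(400,300))
cv2.imwrite('pics/c6.png',c)
E
```

```text
[0.46165736 0.1824354  0.02843953]
gap 0.0002142783602780446 0.0
gap 0.0004406327442559555 [ 0.38026805 -0.32682956 -0.64506812] [ 0.15970589 -0.06365065  0.01143759]
10.8167 [-0.0447  0.0001  0.0145] 0.0005801387810439141
[(np.float64(335.70672315818285), np.float64(241.32682573570466)), (np.float64(249.13916993322587), np.float64(164.89321877850165))]
290 213
213 137
```

View pics/c6.png

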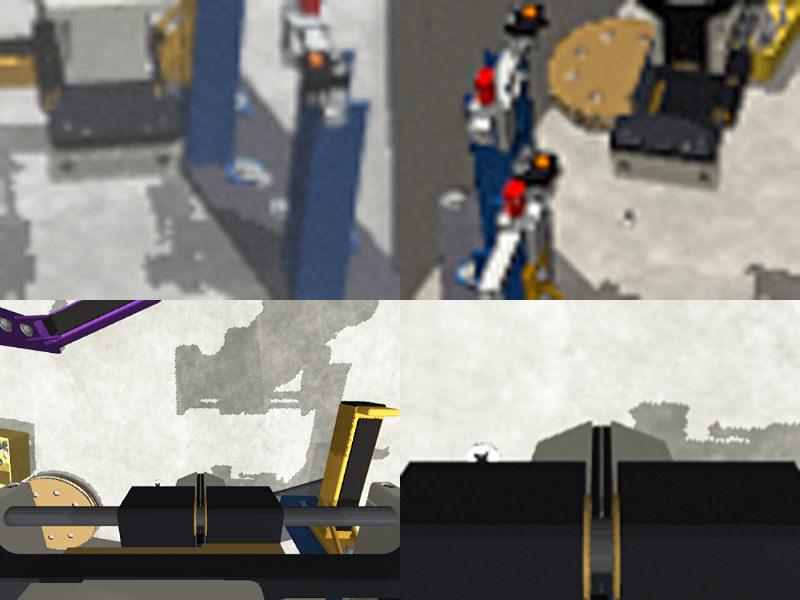

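The jaws closed empty (gap 0), so I need to find where the loose arm is now. I'll do that by code, using yellow blobs.

```bash
python3 - <<'E'
from h import *
def blobs(f):
    h=cv2.cvtColor(cv2.imread(f'pics/{f}.png'),cv2.COLOR_BGR2HSV); m=cv2.inRange(h,(16,150,60),(30,255,255))
    m=cv2.morphologyEx(m,cv2.MORPH_CLOSE,np.ones((5,5)))
    n,l,s,c=cv2.connectedComponentsWithStats(m); return [(s[i].tolist()) for i in range(1,n) if s[i,4]>40]
for f in ['scene0','scene3','side0','side1','side3']: print(f,blobs(f))
for f in ['wrist1']:
    print(proj(f,[.47,.185,.17]),proj(f,[.4613,.1822,.022]))
    print(blobs(f))
m=json.load(open('pics/wrist1.json'));print(m)
m=json.load(open('pics/wrist3.json'));print(m, read_ee_pos())
E
```

```text
scene0 []
scene3 []
side0 [[268, 130, 28, 23, 344], [231, 186, 49, 28, 385], [294, 253, 40, 30, 431], [176, 300, 36, 31, 169]]
side1 [[268, 130, 28, 23, 338], [238, 188, 42, 26, 364], [294, 253, 40, 30, 423], [176, 300, 36, 31, 164]]
side3 [[283, 134, 13, 19, 105], [243, 144, 6, 12, 50], [238, 188, 42, 26, 356], [294, 253, 40, 30, 423], [176, 300, 35, 31, 165]]
(np.float64(282.1593171399286), np.float64(245.01301153358494)) (np.float64(279.8347495825327), np.float64(176.47146958224806))
[[262, 124, 38, 159, 2190], [0, 225, 43, 35, 708], [104, 277, 28, 52, 622], [440, 277, 17, 53, 314], [267, 341, 293, 14, 2877]]
{'fx': 307.8009019270816, 'fy': 307.8009019270816, 'cx': 280.32428486403, 'cy': 203.86224198808077, 'eye': [0.39078630462323005, 0.1729741051254696, 0.3392033282992462], 'orientation': [0.6494349615289204, 0.7446530617043982, 0.11615468380023967, 0.10116391584681651]}
{'fx': 307.8009019270816, 'fy': 307.8009019270816, 'cx': 280.32428486403, 'cy': 203.86224198808077, 'eye': [0.41878418652177607, -0.1424418010353801, 0.29140062353071], 'orientation': [0.8680929306003422, 0.47193285802053664, 0.07363462921526558, 0.13517389815570102]} [ 0.48645656 -0.18759187  0.12219523]
```

```bash
python3 - <<'E'
from h import *
g=np.array([.4613,.1822,0]);q=Q(.15)
servo_line(arm(-.06,0,.14),vel=.25)
goto(g+[0,0,.10],q); snap('wrist','wrist4'); snap('scene','scene4')
r=servo_line(g+[0,0,.04],vel=.06,force_limit=5); print('probe',r,read_ee_pos(),read_wrist_force(),read_t())
snap('side','side4');snap('scene','scene5')
servo_line(g+[0,0,.09],vel=.2); open_jaws(); print('open gap',read_finger_gap(),read_t())
snap('wrist','wrist5')
E
```

```text
probe False [0.46151368 0.18239099 0.04033323] [ 0.00738774 -1.03694202  0.90828653] 14.325
open gap 0.0916685699820858 16.2833
```

```bash
python3 - <<'E'
from h import *
c=np.zeros((600,800,3),np.uint8)
for i,(f,p) in enumerate([('scene5',(245,210)),('side4',(315,265))]):
    im=cv2.imread(f'pics/{f}.png');x,y=p[0]-40,p[1]-30; c[:300,i*400:i*400+400]=cv2.resize(im[y:y+60,x:x+80],(400,300),interpolation=cv2.INTER_CUBIC); print(x,y)
for i,f in enumerate(['wrist4','wrist5']): c[300:,i*400:i*400+400]=cv2.resize(cv2.imread(f'pics/{f}.png'),(400,300))
cv2.imwrite('pics/c7.png',c)
E
```

```text
205 180
275 235
```

View pics/c7.png

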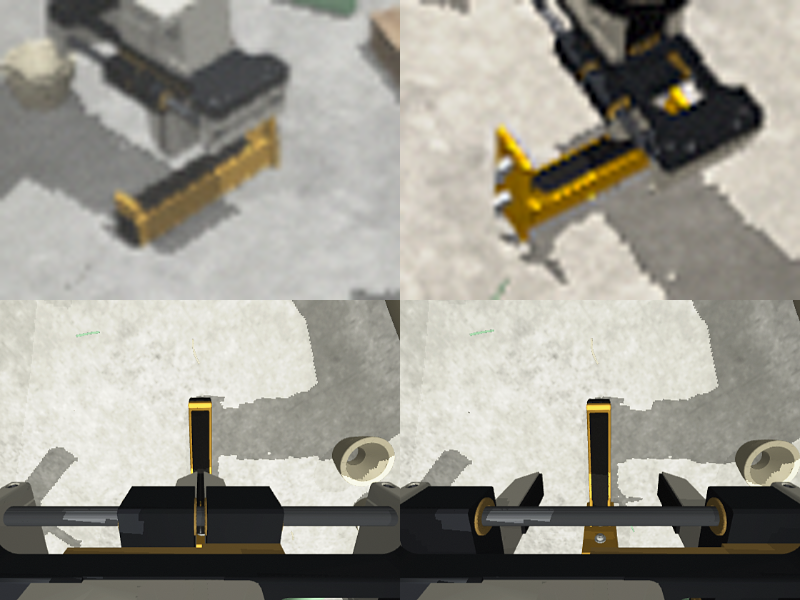

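```bash
python3 - <<'E'
from h import *
t=np.array([.4615,.1824,.0403])
for z in (.015,.0403,.06): 
  p=[.4615,.1824,z]; a=proj('scene5',p);b=proj('side4',p); print(z,a,((a[0]-205)*5,(a[1]-180)*5),((b[0]-275)*5+400,(b[1]-235)*5))
S=lambda x,y:('scene5',205+x/5,180+y/5);D=lambda x,y:('side4',275+(x-400)/5,235+y/5)
print('plate top right corner/left', tri(S(275,120),D(500,128)),'lip top', tri(S(120,195),D(683,88)), 'lip top tall scene0')
S=lambda x,y:('scene0',220+x/5,180+y/5); L=lambda x,y:('side0',285+x/6,240+y/6)
print('platetop',tri(S(182,60),L(63,125)), 'lip top mid',tri(S(55,202),L(280,88)))
w='wrist5'; print(json.load(open('pics/wrist5.json'))['eye'],read_ee_pos(),read_orientation())
# triangulate with wrist: lip top mid (278,123) wrist1 vs wrist5
print(tri(('wrist1',278,122),('wrist5',(598-400)*1.4,(400-300)*1.4)), tri(('wrist1',278,122),L(280,88)),tri(('wrist1',278,122),S(55,202)))
E
```

```text
0.015 (np.float64(240.92472983343768), np.float64(217.42506213591335)) (np.float64(179.6236491671884), np.float64(187.12531067956675)) (np.float64(616.7939245573928), np.float64(153.47945304485705))
0.0403 (np.float64(240.35581016190812), np.float64(212.2725969519094)) (np.float64(176.77905080954062), np.float64(161.36298475954703)) (np.float64(619.0457886092779), np.float64(132.6863753907719))
0.06 (np.float64(239.9049144828717), np.float64(208.18902522093578)) (np.float64(174.52457241435852), np.float64(140.94512610467888)) (np.float64(620.8412719995388), np.float64(116.10738807177086))
plate top right corner/left (array([0.53744488, 0.16017436, 0.05663777]), [0.00013482756728546355, 0.0001348275672855407]) lip top (array([0.40669738, 0.169145  , 0.04462738]), [0.002111876339973351, 0.0021118763399734235]) lip top tall scene0
platetop (array([0.54445066, 0.18619673, 0.09557244]), [0.0027064519020182174, 0.0027064519020182608]) lip top mid (array([0.41006993, 0.16965259, 0.03538909]), [0.0016879173917737848, 0.0016879173917737932])
[0.3812640242284987, 0.16993018310526783, 0.2591675803335548] [0.46129392 0.18218196 0.08999248] [-7.48990316e-02  9.97191122e-01 -2.32453122e-06 -2.08537415e-05]
(array([0.40727843, 0.17217537, 0.01037696]), [0.0006994522157587108, 0.0006994522157587577]) (array([0.40736473, 0.17184259, 0.03599082]), [0.0017781667318249083, 0.0017781667318249163]) (array([0.40909874, 0.17148622, 0.03400902]), [0.0033784071670928976, 0.0033784071670929353])
```

Everything fits the fingertips being about 25 mm higher than assumed, so they closed above the bar. I'll probe the bench with open jaws straddling the bar, then grip.

```bash
python3 - <<'E'
from h import *
g=np.array([.4613,.1822,0])
servo_line(g+[0,0,.03],vel=.15)
r=servo_line(g+[0,0,-.005],vel=.04,force_limit=5); z=read_ee_pos()[2]; print('contact',r,z,read_wrist_force(),read_t())
if z<.027:
    servo_line(np.array([g[0],g[1],max(z,-.003)+.003]),vel=.05); print(read_ee_pos())
    clamp(50); print(read_finger_gap(),read_grip_force(),read_ee_pos(),read_t())
E
```

```text
contact False -0.004827482679669648 [-0.64982272  0.49130314  0.03251491] 17.9083
[0.46173591 0.18235965 0.00057591]
0.025361853535791384 49.998541474342346 [ 4.61259516e-01  1.82091294e-01 -2.30659495e-05] 19.2
```

Gripped: gap 25.4 mm, with TCP z ≈ 0 at the bench, so the z offset is 0. Now I lift and go to the pre-insert pose.

```bash
sed -i 's/z+.028)/z)/' h.py; python3 - <<'E'
from h import *
g=np.array([.4613,.1822,0])
f0=np.array(read_wrist_force()); servo_line(g+[0,0,.2],vel=.2); dwell(.1)
print('gap',read_finger_gap(),np.array(read_wrist_force())-f0,read_t())
goto(arm(-.06,0,.11),Q(YAW)); servo_line(arm(-.04,0,.014),vel=.15); dwell(.2)
print(read_t(),loc(),read_finger_gap(),R.from_quat(read_orientation()).as_euler('xyz'),R.from_quat(Q(YAW)).as_euler('xyz'))
for n in ['scene','side','wrist']: snap(n,n+'6')
def mask(f):
    h=cv2.cvtColor(cv2.imread(f'pics/{f}.png'),cv2.COLOR_BGR2HSV); return cv2.inRange(h,(14,110,60),(32,255,255))
# expected vs. seen: lip end and plate corners
for f in ['scene6','side6','wrist6']:
    n,l,s,c=cv2.connectedComponentsWithStats(mask(f)); print(f,[s[i].tolist() for i in range(1,n) if s[i,4]>60])
    for nm,p in dict(liptopR=(-.04-.141,-.013,.054),liptopL=(-.04-.141,.013,.054),lipbotR=(-.181,-.013,.014),lipbotL=(-.181,.013,.014),plTopR=(-.04,-.018,.104),plTopL=(-.04,.018,.104),plBotR=(-.04,-.018,.014),plBotL=(-.04,.018,.014)).items(): print(nm,np.round(proj(f,rk(*p)),1),end=' ')
    print()
E
```

```text
gap 0.02569605359454937 [-0.39974145  0.76871081 -2.57913686] 20.45
22.8083 [-0.0395  0.0002  0.015 ] 0.02573691880345224 [3.14134683e+00 1.66150418e-03 2.56667424e+00] [3.14159265 0.         2.56659265]
scene6 [[287, 218, 11, 12, 77], [327, 228, 12, 28, 138]]
liptopR [292.4 248.5] liptopL [291.6 242.7] lipbotR [292.5 257.7] lipbotL [291.8 251.9] plTopR [339.2 234.6] plTopL [337.1 226.7] plBotR [337.4 255.9] plBotL [335.5 247.9] 
side6 [[282, 133, 14, 21, 123], [243, 141, 19, 36, 385], [275, 170, 11, 11, 65], [238, 187, 42, 27, 327], [199, 263, 28, 27, 258], [248, 276, 9, 24, 84], [175, 298, 37, 34, 197]]
liptopR [286.4 168.8] liptopL [285.  173.8] lipbotR [286.4 176.5] lipbotL [285.  181.5] plTopR [248.3 152.5] plTopL [245.7 159.3] plBotR [249.8 170.2] plBotL [247.4 177. ] 
wrist6 [[469, 142, 91, 147, 5904], [252, 167, 57, 122, 2272], [0, 186, 20, 77, 1259], [42, 258, 64, 31, 1105], [81, 259, 37, 30, 114], [225, 277, 11, 53, 340], [325, 277, 11, 53, 321], [59, 317, 61, 39, 1884], [137, 316, 311, 40, 3613], [451, 316, 46, 40, 1457]]
liptopR [247.2 167.4] liptopL [308.2 167.4] lipbotR [254.6 153.4] lipbotL [301.9 153.4] plTopR [233.8 529.6] plTopL [321.4 529.6] plBotR [252.6 358.3] plBotL [304.8 358.3]
```

Predicted and seen outlines agree within about 1 px, and the weight reads 2.6 N. Pressing in.

```bash
cat > ins.py <<'E'
from h import *
servo_line(arm(-.016,0,.014),vel=.1)
for dy,dz in [(0,0),(.002,0),(-.002,0),(.0,.003),(0,-.003),(.0035,0),(-.0035,0)]:
    servo_line(arm(-.015,dy,.014+dz),vel=.06)
    f0=np.array(read_wrist_force()); r=servo_line(arm(.004,dy,.014+dz),vel=.03,force_limit=10); l=loc(); f=np.array(read_wrist_force())-f0
    print(dy,dz,r,l,np.round([f@RX,f@RY,f[2]],1),read_finger_gap(),read_t())
    if l[0]>-.005: break
E
python3 ins.py
```

```text
0 0 True [-0.0013 -0.0002  0.0129] [-0.5  0.1 -2.5] 0.025713051596836085 24.125
```

```bash
python3 - <<'E'
from h import *
p=np.array(read_ee_pos()); l=loc(); f0=np.array(read_wrist_force())
r=servo_line(arm(l[0]-.0005,l[1],-.004),vel=.03,force_limit=14); print(r,loc(),np.round(np.array(read_wrist_force())-f0,1),read_finger_gap(),read_t())
for n in ['scene','side','wrist']: snap(n,n+'7')
E
```

```text
True [-0.0008  0.0004 -0.0027] [-1.7  1.8 12.6] 0.025451695969715714 24.6667
```

```bash
python3 - <<'E'
from h import *
l=loc(); r=servo_line(arm(l[0],l[1],l[2]-.004),vel=.03,force_limit=12); print('down',r,loc(),read_wrist_force())
l=loc(); servo_line(arm(l[0],l[1],l[2]+.0012),vel=.03); f0=np.array(read_wrist_force());print(loc(),f0)
r=servo_line(arm(l[0]-.008,l[1],l[2]+.0012),vel=.03,force_limit=8); print('pull',r,loc(),read_wrist_force(),read_t())
servo_line(arm(l[0],l[1],l[2]+.0005),vel=.03); print(loc(),read_wrist_force(),read_finger_gap())
E
```

```text
down True [-0.0005  0.0016 -0.0041] [-3.89801728  2.16986139 16.09989722]
[-0.0005  0.0015 -0.0029] [-1.46158548 -0.97505458  3.76245691]
pull True [-0.0006  0.0015 -0.0025] [ 2.51836132 -0.15798566  1.33321158] 25.4833
[-0.0004  0.002  -0.0032] [-2.582317    0.6852471   9.25070892] 0.025624883265291422
```

```bash
cat >> h.py <<'E'
def col(f,lo,hi,amin=15):
    h=cv2.cvtColor(cv2.imread(f'pics/{f}.png'),cv2.COLOR_BGR2HSV); h[...,0]=(h[...,0].astype(int)+20)%180
    n,l,s,c=cv2.connectedComponentsWithStats(cv2.inRange(h,lo,hi)); return [(s[i].tolist(),np.round(c[i],1).tolist()) for i in range(1,n) if s[i,4]>amin]
def red(f): return col(f,(10,170,70),(27,255,255))
E
python3 - <<'E'
from h import *
open_jaws(); p=np.array(read_ee_pos()); servo_line(p+[0,0,.19],vel=.3)
for n in ['side','scene','wrist']: snap(n,n+'8')
print(read_t(),loc())
for f in ['side8','scene8','wrist8','side1','scene0','wrist2']: print(f,red(f))
for f in ['side8','wrist8','scene8']: 
    print(f,[b for b in col(f,(34,110,60),(52,255,255),60)])
    for nm,q in dict(liptopR=(-.141,-.013,.04),liptopL=(-.141,.013,.04),lipbotR=(-.141,-.013,0),lipbotL=(-.141,.013,0),plTopR=(-.005,-.018,.09),plTopL=(-.005,.018,.09),plBotL=(0,.018,0),plBotR=(0,-.018,0)).items(): print(nm,np.round(proj(f,rk(*q)),1),end=' ')
    print()
E
```

```text
27.8167 [-0.0013  0.0012  0.1848]
side8 [([228, 150, 4, 8, 22], [229.7, 153.7]), ([234, 173, 4, 7, 24], [235.5, 175.8]), ([488, 199, 9, 35, 92], [492.4, 216.2]), ([522, 240, 29, 110, 370], [540.7, 288.4]), ([203, 370, 24, 50, 406], [213.5, 389.8])]
scene8 []
wrist8 [([319, 317, 21, 26, 477], [328.8, 329.4])]
side1 [([228, 150, 4, 8, 22], [229.7, 153.7]), ([234, 173, 4, 7, 24], [235.5, 175.8]), ([488, 199, 9, 35, 92], [492.4, 216.2]), ([522, 240, 28, 110, 362], [540.6, 288.2]), ([203, 370, 24, 50, 407], [213.5, 389.9])]
scene0 []
wrist2 [([399, 250, 20, 17, 94], [410.0, 257.5]), ([280, 268, 18, 21, 317], [288.1, 278.9])]
side8 [([287, 45, 17, 19, 98], [295.0, 53.3]), ([272, 130, 24, 24, 274], [282.6, 142.5]), ([243, 141, 29, 21, 382], [256.5, 151.3]), ([243, 173, 32, 11, 180], [259.3, 177.9]), ([238, 187, 42, 27, 326], [255.2, 204.6]), ([199, 263, 28, 27, 263], [212.5, 276.5]), ([247, 276, 10, 24, 86], [251.9, 286.6]), ([175, 298, 37, 34, 198], [197.4, 320.9])]
liptopR [275.7 170. ] liptopL [274.2 175. ] lipbotR [275.9 177.6] lipbotL [274.4 182.6] plTopR [239.2 154. ] plTopL [236.5 160.8] plBotL [237.3 178.1] plBotR [239.8 171.3] 
wrist8 [([382, 86, 67, 155, 2953], [407.9, 168.1]), ([15, 116, 94, 67, 2472], [68.2, 152.9]), ([53, 127, 31, 13, 107], [67.9, 131.4]), ([262, 134, 37, 150, 2051], [281.1, 227.7]), ([88, 177, 89, 79, 4795], [130.8, 216.3]), ([104, 277, 29, 53, 741], [114.8, 303.1]), ([429, 277, 29, 53, 727], [446.2, 303.2]), ([267, 341, 293, 15, 2960], [429.7, 348.9])]
liptopR [265.  134.4] liptopL [291.  134.4] lipbotR [266.7 131.4] lipbotL [289.9 131.3] plTopR [259.7 280.9] plTopL [296.5 280.9] plBotL [292.9 245.9] plBotR [264.4 246. ] 
scene8 [([287, 218, 41, 12, 260], [308.3, 225.5]), ([305, 231, 46, 29, 356], [330.1, 252.7])]
liptopR [305.3 250.9] liptopL [304.4 245.1] lipbotR [305.1 260.1] lipbotL [304.2 254.2] plTopR [350.4 237.3] plTopL [348.1 229.4] plBotL [347.5 250.3] plBotR [349.7 258.2]
```

```bash
python3 - <<'E'
from h import *
S=lambda x,y:('scene0',220+x/5,180+y/5)
def fr(p): d=p-SEAT; return np.round([d@RX,d@RY,d[2]],4)
sd=('side1',229.7,153.7);sc=S(661,160);w8=('wrist8',328.8,329.4);w2=('wrist2',288.1,278.9)
for o in [(sd,sc),(sd,w8),(sd,w2),(sc,w8),(sd,sc,w8)]:
    x,r=tri(*o); print(fr(x),np.round(r,4))
x,r=tri(('side1',235.5,175.8),S(557,63)); print('fitted',fr(x),r)
# thumb faces in wrist8 at top z
for z in (.22,.232): print(z,[fr(atz('wrist8',u,v,z)) for u,v in [(319,330),(340,330),(329,317),(329,343)]])
# fitted gate housing/ highest; IK for push pose, tool y along rack x or y
for nm,q in (('y',Q(YAW)),('flip',Q(YAW+np.pi)),('x',Q(YAW+np.pi/2)),('x-',Q(YAW-np.pi/2))):
  for p in (rk(.02,.08,.3-.08),rk(.02,.0,.2-.08)): print(nm,inverse_kinematics(p,q))
E
```

```text
[0.0086 0.0394 0.1412] [0.0006 0.0006]
[0.0079 0.042  0.1437] [0.0003 0.0003]
[0.0078 0.0417 0.1432] [0.0006 0.0006]
[0.0095 0.0423 0.1396] [0.0011 0.0011]
[0.0086 0.0409 0.1416] [0.0009 0.0015 0.0015]
fitted [-0.0399  0.1406  0.1441] [9.61014655574859e-05, 9.610146555765935e-05]
0.22 [array([0.0112, 0.0346, 0.14  ]), array([0.0112, 0.0522, 0.14  ]), array([-0.0017,  0.0423,  0.14  ]), array([0.0245, 0.0436, 0.14  ])]
0.232 [array([0.0012, 0.0328, 0.152 ]), array([0.0012, 0.0494, 0.152 ]), array([-0.011 ,  0.0401,  0.152 ]), array([0.0138, 0.0413, 0.152 ])]
y [ 0.54167909  0.55494052 -0.56446205  1.23220192  0.28856094  1.43278913
  1.00295173]
y [ 0.66540784  0.57846342 -0.53812631  1.43858155  0.3044206   1.20789427
  1.08666334]
flip [ 0.17504052  0.49210667  0.07677548  1.27208493 -0.03692659  1.37875635
 -1.89600992]
flip [ 0.26348095  0.51699084  0.11077043  1.47925322 -0.05993208  1.14865792
 -1.76134594]
x [ 0.6921955   0.63429042 -0.88428146  1.21643633  0.47751764  1.49794699
  2.44436059]
x [ 0.83401877  0.66473167 -0.8585623   1.42233678  0.50829184  1.28463586
  2.50545104]
x- [ 0.35937797  0.5078402  -0.23478956  1.25198071  0.11516227  1.39465586
 -0.4419359 ]
x- [ 0.4691222   0.53049628 -0.21284714  1.45835439  0.11658615  1.16512312
 -0.33636459]
```

```bash
python3 - <<'E'
from h import *
def l2(): d=np.array(read_ee_pos())-SEAT; return np.round([d@RX,d@RY,d[2]],4)
p=np.array(read_ee_pos()); clamp(20); q=Q(YAW)
servo_line(np.array([p[0],p[1],.285]),vel=.2)
servo_line(rk(.0085,.088,.285-.08),q,vel=.2)
r=servo_line(rk(.0085,.088,.130),vel=.1,force_limit=4); print('down',r,l2(),read_t())
f0=np.array(read_wrist_force())
r=servo_line(rk(.0085,.02,.130),vel=.05,force_limit=2.2); f=np.array(read_wrist_force())-f0; print('touch',r,l2(),np.round([f@RX,f@RY,f[2]],1),read_t())
for n in ['scene','side','wrist']: snap(n,n+'9')
print(red('side9'),red('wrist9'))
E
```

```text
down False [0.0088 0.0882 0.1308] 31.2
touch True [0.0084 0.0584 0.1297] [-1.1  0.   0.9] 31.9167
[([234, 173, 4, 7, 26], [235.5, 176.0]), ([488, 199, 9, 35, 93], [492.4, 216.4]), ([522, 240, 28, 110, 366], [540.6, 288.4]), ([203, 370, 24, 50, 405], [213.5, 389.8])] [([415, 159, 47, 30, 1098], [438.4, 172.8]), ([223, 240, 29, 21, 463], [236.9, 250.5])]
```

```bash
python3 - <<'E'
from h import *
def l2(): d=np.array(read_ee_pos())-SEAT; return np.round([d@RX,d@RY,d[2]],4)
f0=np.array(read_wrist_force())
for y in [.05,.04,.03,.02,.014,.008,.003]:
    r=servo_line(rk(.0085,y,.130),vel=.05,force_limit=20); f=np.array(read_wrist_force()); print(y,r,l2(),np.round([f@RX,f@RY,f[2]],1),read_t())
    if r: break
for n in ['scene','side','wrist']: snap(n,n+'10')
print(red('side10'),red('wrist10'))
E
```

```text
0.05 False [0.0086 0.0495 0.13  ] [-0.5  0.2  0.4] 32.425
0.04 False [0.0086 0.0391 0.13  ] [-0.5  0.   1.3] 32.775
0.03 False [0.0085 0.0314 0.1305] [-0.7  5.7  2.5] 33.125
0.02 False [0.0088 0.0206 0.1308] [-1.6  2.6  5.2] 33.475
0.014 False [0.0087 0.0184 0.1314] [-1.2 12.5  4.8] 33.7417
0.008 False [0.0086 0.0169 0.1324] [-1.1 22.4  7.1] 34.0083
0.003 False [0.0085 0.0157 0.1331] [-1.1 30.9  8.9] 34.2583
[([234, 173, 4, 7, 24], [235.5, 175.8]), ([488, 199, 9, 35, 92], [492.4, 216.2]), ([522, 240, 29, 110, 365], [540.6, 288.4]), ([203, 370, 25, 50, 409], [213.6, 389.9])] [([491, 158, 54, 29, 1156], [517.7, 172.1]), ([237, 235, 28, 26, 409], [248.0, 245.3])]
```

```bash
python3 - <<'E'
from h import *
def fr(p): d=p-SEAT; return np.round([d@RX,d@RY,d[2]],4)
for f in ['wrist9','wrist10']:
    for s,c in red(f): print(f,s,fr(atz(f,*c,.2215)), 'left/right',fr(atz(f,s[0],c[1],.2215)),fr(atz(f,s[0]+s[2],c[1],.2215)))
    m=json.load(open(f'pics/{f}.json')); print(fr(np.array(m['eye'])))
    for nm,z in (('tcp',.21),('tip',.215)): pass
a=cv2.imread('pics/wrist10.png')
print(read_ee_pos(),read_wrist_force())
# where do red columns appear per row
for f in ['wrist9','wrist10']:
    h=cv2.cvtColor(cv2.imread(f'pics/{f}.png'),cv2.COLOR_BGR2HSV); m=((h[...,0]<7)|(h[...,0]>172))&(h[...,1]>150)&(h[...,2]>60)
    for r in range(228,266,4): x=np.where(m[r,200:330])[0]; print(f,r,(x.min()+200,x.max()+200,len(x)) if len(x) else None)
E
```

```text
wrist9 [415, 159, 47, 30, 1098] [-0.0402  0.1427  0.1415] left/right [-0.0402  0.1306  0.1415] [-0.0402  0.155   0.1415]
wrist9 [223, 240, 29, 21, 463] [0.0042 0.0364 0.1415] left/right [0.0042 0.0286 0.1415] [0.0042 0.0449 0.1415]
[-0.0731  0.0607  0.2985]
wrist10 [491, 158, 54, 29, 1156] [-0.0403  0.1437  0.1415] left/right [-0.0401  0.1292  0.1415] [-0.0404  0.1586  0.1415]
wrist10 [237, 235, 28, 26, 409] [ 0.0034 -0.0019  0.1415] left/right [ 0.0034 -0.0081  0.1415] [0.0033 0.0078 0.1415]
[-0.0734  0.0131  0.302 ]
[ 0.61116825 -0.24961698  0.21310112] [14.44477787 25.30883169  8.97002739]
wrist9 228 None
wrist9 232 None
wrist9 236 None
wrist9 240 (np.int64(232), np.int64(241), 10)
wrist9 244 (np.int64(228), np.int64(251), 24)
wrist9 248 (np.int64(227), np.int64(251), 25)
wrist9 252 (np.int64(225), np.int64(247), 23)
wrist9 256 (np.int64(224), np.int64(246), 23)
wrist9 260 (np.int64(223), np.int64(244), 22)
wrist9 264 None
wrist10 228 None
wrist10 232 None
wrist10 236 (np.int64(242), np.int64(261), 20)
wrist10 240 (np.int64(240), np.int64(264), 25)
wrist10 244 (np.int64(239), np.int64(263), 25)
wrist10 248 (np.int64(238), np.int64(253), 16)
wrist10 252 (np.int64(237), np.int64(247), 11)
wrist10 256 (np.int64(237), np.int64(246), 10)
wrist10 260 (np.int64(237), np.int64(245), 9)
wrist10 264 None
```

The thumb is now centred (y ≈ 0) and held against its end stop. I'll back off and verify.

```bash
python3 - <<'E'
from h import *
def fr(p): d=p-SEAT; return np.round([d@RX,d@RY,d[2]],4)
servo_line(rk(.0085,.065,.132),vel=.12); servo_line(rk(.0085,.065,.21),vel=.15)
servo_line(arm(0,0,.205),vel=.2); dwell(.2)
for n in ['scene','side','wrist']: snap(n,n+'11')
print(read_t(),read_wrist_force(),loc())
print(red('side11')[:3],red('wrist11'))
for s,c in red('wrist11'): print(fr(atz('wrist11',*c,.2215)),fr(atz('wrist11',s[0],c[1],.2215)),fr(atz('wrist11',s[0]+s[2],c[1],.2215)))
s=('side11',*red('side11')[0][1])
x,r=tri(s,('wrist11',*red('wrist11')[0][1])); print('thumb',fr(x),r)
for f,q in (('scene11','scene8'),('side11','side8'),('wrist11','wrist8')): print(f,[b for b in col(f,(34,110,60),(52,255,255),100)]); 
f='wrist11'
for nm,q in dict(liptopR=(-.141,-.013,.04),liptopL=(-.141,.013,.04),plTopR=(-.0,-.018,.09),plTopL=(-.0,.018,.09)).items(): print(nm,np.round(proj(f,rk(*q)),1),end=' ')
# side: fitted thumb offset vs fitted seat equals bare offset?
E
```

```text
36.8083 [-0.1261758   0.3347537  -0.37980665] [0.0003 0.0005 0.2048]
[([232, 142, 4, 8, 20], [233.4, 145.4]), ([234, 173, 4, 7, 24], [235.5, 175.8]), ([488, 199, 9, 35, 92], [492.4, 216.2])] [([433, 251, 29, 24, 494], [446.8, 262.5])]
[-0.0403  0.1424  0.1415] [-0.0403  0.1307  0.1415] [-0.0403  0.1552  0.1415]
thumb [-0.0534  0.0976  0.2236] [0.027588907148705908, 0.027588907148705908]
scene11 [([287, 208, 42, 22, 295], [309.4, 224.5]), ([305, 236, 46, 24, 353], [329.6, 253.0])]
side11 [([272, 130, 24, 24, 273], [282.7, 142.5]), ([243, 141, 29, 21, 430], [256.2, 150.4]), ([243, 173, 33, 11, 183], [259.4, 177.8]), ([238, 187, 42, 27, 327], [255.1, 204.5]), ([199, 263, 28, 27, 266], [212.3, 276.8]), ([175, 299, 37, 33, 198], [197.2, 321.2])]
wrist11 [([377, 85, 62, 147, 2581], [401.4, 162.4]), ([27, 113, 89, 65, 2201], [76.7, 149.0]), ([52, 120, 40, 14, 138], [71.2, 126.4]), ([266, 131, 30, 113, 981], [282.1, 185.8]), ([96, 172, 81, 77, 4398], [135.9, 210.2]), ([271, 277, 5, 53, 202], [272.8, 303.7]), ([286, 277, 4, 53, 174], [287.8, 302.5]), ([89, 341, 310, 15, 3216], [262.9, 348.9])]
liptopR [266.3 130.8] liptopL [290.9 130.8] plTopR [261.1 273.1] plTopL [295.6 273.1]
```

```bash
python3 - <<'E'
from h import *
def fr(p): d=p-SEAT; return np.round([d@RX,d@RY,d[2]],4)
for f,i in (('side1',0),('side11',0),('side1',1)): print(f,fr(atz(f,*red(f)[i][1],.2215)))
def t(f,b):  # subpixel weighted redness centroid
    im=cv2.imread(f'pics/{f}.png').astype(float);x,y,w,h=b; p=im[y-4:y+h+4,x-4:x+w+4]; r=np.clip(p[...,2]-np.maximum(p[...,0],p[...,1])-60,0,None)
    Y,X=np.mgrid[y-4:y+h+4,x-4:x+w+4]; return (X*r).sum()/r.sum(),(Y*r).sum()/r.sum()
a,b=t('side1',(228,150,4,8)),t('side11',(232,142,4,8)); print(a,b,fr(atz('side1',*a,.2215))-fr(atz('side11',*b,.2215)))
a,b=t('scene0',(348,207,8,12)),t('scene11',(353,216,8,12));print(a,b,fr(atz('scene0',*a,.2215)),fr(atz('scene11',*b,.2215)))
E
```

```text
side1 [0.0091 0.0395 0.1415]
side11 [ 0.0081 -0.0041  0.1415]
side1 [-0.0392  0.1383  0.1415]
(np.float64(229.57940108892922), np.float64(153.14246823956444)) (np.float64(233.51481149012568), np.float64(144.53052064631956)) [0.0014 0.0455 0.    ]
(np.float64(352.0932754880694), np.float64(210.16160520607374)) (np.float64(354.3862275449102), np.float64(218.80339321357286)) [0.0094 0.0477 0.1415] [0.0079 0.0063 0.1415]
```

```bash
python3 -c "
from station import *
print(hand_in(), read_t())"
```

```text
the job is handed in; nothing more can be done
the job is handed in; nothing more can be done
```

I handed the job in at about 37 s of the 54 s allowed: the yellow arm is hooked and seated in the top two slots, and the gate is pushed to its end stop (about 45 mm travel in the side view, nearer 41 mm in the scene view). I couldn't see the catch drop directly, and no verdict was returned.

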